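# Make up the spring kit and the fixings kit

## Task

Make up two kits from the stock on the table. Kit rack: lay the tension spring flat in its pocket and load the tube with the long spacer first, then the short spacer on top of it. Kit tray: lay the carton of screws flat in the long bay and the hex bolt flat in the short bay; set the spring, carton and bolt down rather than drop them (the spacers may slide down the tube).

Things in the scene. Friction and masses are not known exactly. Their poses are not given: they have to be found in the camera images.
- screw_box_center (a point): Carton of wood screws, a closed printed cardboard box, 55 (its x) x 85 (its y) x 40 mm high, about 0.4 kg, lying flat on the table. The point is its centre, 20 mm above its underside. z up.
- hex_bolt_center (a point): Bright steel hex bolt lying down, 46 mm long along its y, 19 mm wide across its x, 16 mm high. The point is its centre, 8 mm above its underside. z up. The only loose bolt on the table.
- tension_spring_center (a point): Close-wound steel tension spring lying down, 73 mm long along its y, 20 mm round; it does not roll or give. The point is its centre, 10 mm above its underside. z up.
- long_spacer_center (a point): Long steel spacer: a plain round bushing standing on end, 36 mm outside, 16 mm bore, 60 mm high. The point is its centre, 30 mm above its underside. z along its axis, up.
- short_spacer_center (a point): Short steel spacer: as the long one, 36 mm outside, 16 mm bore, but 40 mm high. The point is its centre, 20 mm above its underside. z along its axis, up.
- rack_pocket (a point): Kit rack: a fixed plywood board, 88 x 200 x 5 mm thick, with a low-walled pocket at one end and an upright aluminium tube at the other. This point is the centre of the pocket's floor (5 mm above the table). The pocket is 80 (x) x 96 mm (y) inside; its walls are 4 mm thick and 9 mm above its floor. z up; y runs along the board towards the tube, whose axis is 108 mm away.
- guard_nose (a point): Near end of the saw's fixed clear overarm guard, 0.2 m high, left of the work; only to be kept clear of, also as the arm leaves its start. On it, at x 0.29, y 0.43, a black post stands 0.92 m high. From the post two beams, 0.24 to 0.45 m high, run to x -0.15, y 0.8, where a mast at x -0.03, y 0.7 rises to 0.69 m. A vice 65 mm high stands at x 0.31, y -0.18.
- tube_mouth (a point): Gravity tube magazine on the kit rack: upright aluminium tube, 54 mm outside, 46 mm bore, open at the top. This point is the centre of the mouth, 90 mm above the table; the tube's floor is 85 mm below it. z up. With both spacers in it the upper one stands about 15 mm proud of the mouth.
- long_bay (a point): Kit tray: a fixed plywood tray without a tube, 88 x 200 mm, a cross wall parting it into a long and a short bay, floor 5 mm above the table, walls 4 mm thick and 9 mm above the floor. This point is the centre of the long bay's floor; the bay is 80 (x) x 118 mm (y) inside, so the carton goes in lengthwise along y. z up; y points to the short bay.
- short_bay (a point): Centre of the floor of the kit tray's short bay, 98 mm from that of the long bay along y; the bay is 80 (x) x 70 mm (y) inside, floor and walls as for the long bay. z up.

How it is judged:
At the end, for the whole second after the job is handed in: Spring flat on the pocket floor; long spacer upright on the tube's floor, short one upright on it, partly proud; carton flat on the long bay's floor (centre within 20 mm across and 30 mm along of its middle); bolt flat on the short bay's floor; all at rest (x of screw_box_center in the frame of long_bay between -0.02 and 0.02 m and y of screw_box_center in the frame of long_bay between -0.03 and 0.03 m and z of screw_box_center in the frame of long_bay between 0.012 and 0.0245 m and x of hex_bolt_center in the frame of short_bay between -0.035 and 0.035 m and y of hex_bolt_center in the frame of short_bay between -0.03 and 0.03 m and z of hex_bolt_center in the frame of short_bay between 0.002 and 0.0135 m and x of tension_spring_center in the frame of rack_pocket between -0.035 and 0.035 m and y of tension_spring_center in the frame of rack_pocket between -0.042 and 0.042 m and z of tension_spring_center in the frame of rack_pocket between 0.004 and 0.016 m and x of long_spacer_center in the frame of tube_mouth between -0.009 and 0.009 m and y of long_spacer_center in the frame of tube_mouth between -0.009 and 0.009 m and z of long_spacer_center in the frame of tube_mouth between -0.06 and -0.048 m and x of short_spacer_center in the frame of tube_mouth between -0.009 and 0.009 m and y of short_spacer_center in the frame of tube_mouth between -0.009 and 0.009 m and z of short_spacer_center in the frame of tube_mouth between -0.01 and 0.004 m and angle between screw_box_center's own z axis and vertical below 0.15 rad and angle between each of long_spacer_center, short_spacer_center's own z axis and vertical below 0.2 rad and linear speed of each of screw_box, hex_bolt, tension_spring, long_spacer, short_spacer below 0.03 m/s); the robot touches nothing.
It fails at once if the carton is dropped (falls free faster than 0.8 m/s, over 3 cm) instead of being set down (linear speed of screw_box above 0.8 m/s and contact force between screw_box and the fingers below 0.05 N and contact force between screw_box and anything else below 0.05 N).
It fails at once if the bolt is dropped (falls free faster than 0.8 m/s, over 3 cm) instead of being set down (linear speed of hex_bolt above 0.8 m/s and contact force between hex_bolt and the fingers below 0.05 N and contact force between hex_bolt and anything else below 0.05 N).
It fails at once if the spring is dropped (falls free faster than 0.8 m/s, over 3 cm) instead of being set down (linear speed of tension_spring above 0.8 m/s and contact force between tension_spring and the fingers below 0.05 N and contact force between tension_spring and anything else below 0.05 N).
It also fails if it takes over 122 s, if anything falls off the work surface, if the arm or the gripper's body presses on something with over 40 N, if the wrist force passes 120 N, or if a joint passes its speed limit or range.

## Robot

A 7-joint arm with a two-finger parallel gripper is mounted at the origin on the work surface; the furniture and walls round the work are solid. World frame = base frame: x ahead of the robot, y to its left, z up, the work surface at z = 0. Lengths are in m, angles in rad, forces in N, time in s.
With the tool pointing down it reaches from about 0.4 to 0.875 m from the base axis. Payload 19.3 kg.
Tool frame: the origin (TCP) lies midway between the tips of the shut fingers; the grasp point (between the pads) lies 19 mm behind it; z points along the fingers, y is the line along which they close (so a half turn about z gives the same grasp; the last joint's range is limited). The gripper opens to 85 mm and grips with 20 to 120 N. Pads are 22 mm wide; open, the fingers measure 114 mm over their backs; the gripper's body (76 mm by 85 mm) begins 54 mm behind the grasp point. The pads swing forward as they close: fully open they stand 13 mm farther back than shut.
Start: joints at [-1.195, 0.521, -0.036, 1.599, 0.021, 1.021, -0.113], TCP at [0.27, 0.564, 0.198] pointing down, gripper open.
Joint ranges: [-2.91, 2.91], [-0.3, 2.13], [-1.5, 1.42], [0.17, 2.43], [-1.26, 4.41], [0.16, 1.93], [-2.52, 2.52]. Speed limits (rad/s): [1.89, 1.89, 2.39, 2.39, 3.01, 3.01, 3.01].

## Interface

Orientations are given as a rotation vector (axis times angle).
In Python, from cell import r gives the robot as it stands.
- The arm moves only by the shell command python3 -m handwheel 'ROWS'. ROWS is JSON, a list that holds one entry, the list of rows, each a list of 7 numbers: the shift along the world's x, y, z in mm, then the turn, a rotation vector about the world's x, y, z in rad, then the closure, from 0 (fully open) to 1 (shut). In form: [[[x, y, z, ax, ay, az, gripper], ...]]. A call has 1 to 12 rows; each row is the pose to reach, as a shift and turn from the pose commanded when the call began; what a row does not reach only later rows make up. A row lasts 1/12 s, in which the tool goes at most 41.7 mm and 7.16 degrees, less where a joint would pass 70% of its speed; a pose out of reach is approached as far as the arm can. A call with a gripper value outside its range is refused whole. The fingers move at their own pace and stop on an object; the grip force is fixed at half the most. Time passes only in rows, so rows that repeat a pose let the fingers close. It gives the time, the measured TCP pose, the force, the opening and the grip force at its end, in the units of the state.
- r.get_obs(): the state, without advancing time (a new reading comes with each control period).
- r.read_camera(name): name is "scene" or "top"; returns the picture (480x640x3 uint8, red, green, blue); there is no depth.
- r.camera_params(name): a dict with "mtx" (3x3 intrinsics, pixels), "R" (3x3) and "t" (3): a world point X has camera coordinates R X + t. Camera axes: x right, y down, z forward; pixel columns grow to the right and rows downward; lengths in m; the calibration is good to about 2 mm. A picture is of the moment at which its call begins. camera_params takes no time and is no camera call.
- r.finish_job(): hands the job in; it is judged then, once.
The state is a dict: "t": time; "qpos": joint angles; "qd": joint speeds; "joint_efforts": joint torques, N m; "eef_pos": TCP position; "eef_rot": TCP orientation; "wrist_force": force on the tool from outside, world axes, zero at the start; "wrist_torque": the same for the moment, N m; "width": opening from 0.0 (shut) to 1.0 (fully open); "grip_force": force on a finger pad.
Only numpy, scipy, OpenCV 4.12 (cv2) and the standard library are available. Lean on these libraries where they do the work, as an engineer would, in place of code of your own. Each camera call takes 0.05 s, during which the arm holds its last target. There are 200 camera calls.

## Working session

There is one attempt and no reset: what is moved stays moved. The work goes in short steps, Python scripts to look and compute and a shell command to move; the robot and the scene stay as the last step left them, time stands still between calls to the robot, and variables do not carry over. Pictures are saved under pics/ and viewed, at most 14 in all, crops included, and the job is handed in when it is done.

```bash
mkdir -p pics; ls
python3 - <<'E'
from cell import r
import cv2
for n in("scene","top"):
    im=r.read_camera(n); cv2.imwrite(f"pics/{n}0.png",im[:,:,::-1])
    p=r.camera_params(n); print(n,p["mtx"].round(1).tolist(),p["R"].round(4).tolist(),p["t"].round(4).tolist(),(-p["R"].T@p["t"]).round(3))
o=r.get_obs(); print({k:o[k] for k in("t","eef_pos","eef_rot","width")})
E
```

```text
pics
scene [[441.8, 0.0, 327.3], [0.0, 441.8, 234.0], [0.0, 0.0, 1.0]] [[0.4886, -0.8725, 0.002], [-0.6746, -0.3792, -0.6334], [0.5534, 0.3081, -0.7738]] [-0.2778, 0.4291, 0.6934] [ 0.041 -0.293  0.809]
top [[488.2, 0.0, 320.4], [0.0, 488.2, 241.3], [0.0, 0.0, 1.0]] [[-0.0029, -1.0, 0.0021], [-0.9993, 0.0028, -0.038], [0.038, -0.0022, -0.9993]] [-0.023, 0.5434, 1.0435] [ 0.503 -0.022  1.063]
{'t': 0.1, 'eef_pos': array([0.26922282, 0.56366052, 0.1972408 ]), 'eef_rot': array([-6.94082181e-01, -3.06372530e+00,  1.63914564e-03]), 'width': 0.9997174333743147}
```

View pics/top0.png

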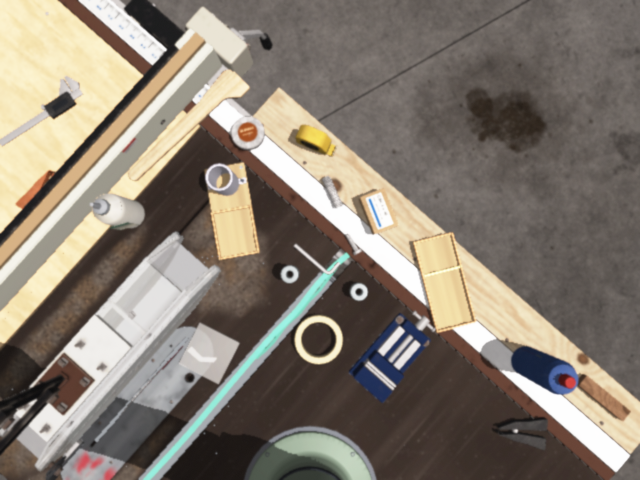

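View pics/scene0.png

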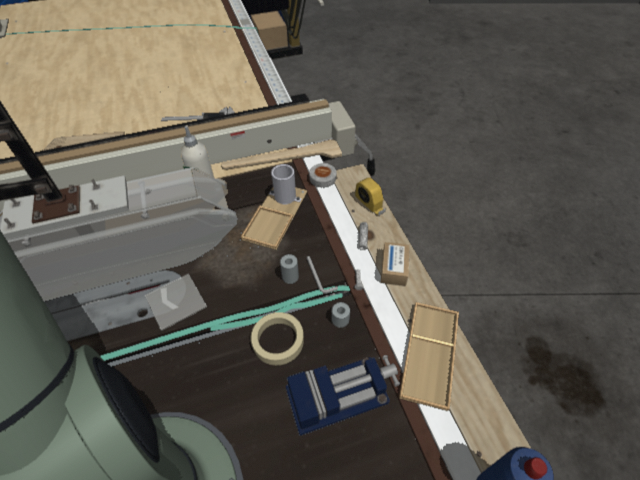

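Top view: rack at (233,210) with tube (222,180), spring (331,191), carton (377,210), bolt (352,243), spacers (289,274) and (358,292), and tray (441,282) with its short bay at the top. In the scene view the taller spacer is at (289,268). The black post at left has to be cleared first. Next, enlarged crops.

Run:
```python
import cv2
for n,(u,v,w,h,s) in {"top":(190,140,290,200,2.7),"scene":(235,150,235,265,2.25)}.items():
    im=cv2.imread(f"pics/{n}0.png")[v:v+h,u:u+w]
    im=cv2.resize(im,None,fx=s,fy=s,interpolation=cv2.INTER_CUBIC)
    for k in range(0,w,20): cv2.putText(im,str(u+k),(int(k*s),8),0,.3,(0,255,255),1); cv2.line(im,(int(k*s),10),(int(k*s),16),(0,255,255),1)
    for k in range(0,h,20): cv2.putText(im,str(v+k),(0,int(k*s)+4),0,.3,(0,255,255),1)
    cv2.imwrite(f"pics/{n}_crop.png",im); print(im.shape)
```

```text
(540, 783, 3)
(596, 529, 3)
```

View pics/top_crop.png

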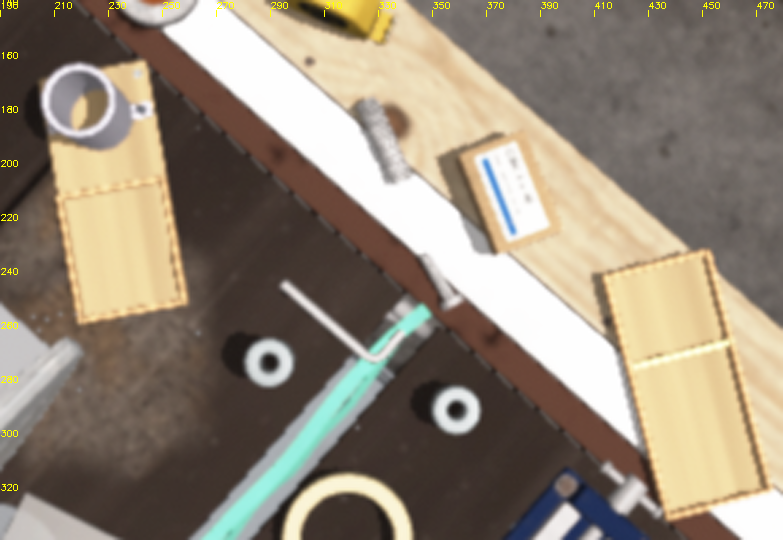

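View pics/scene_crop.png

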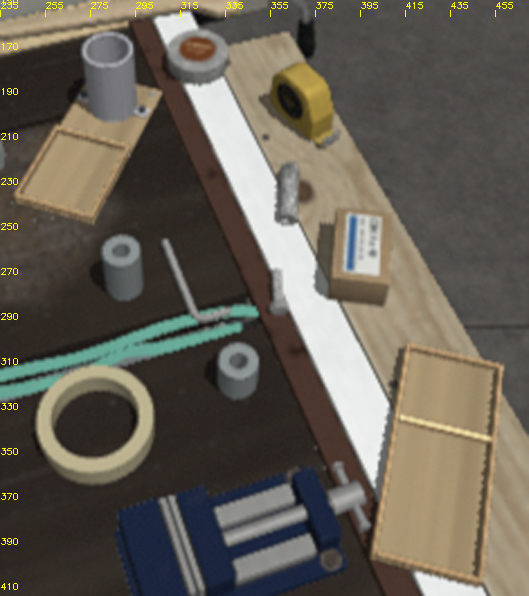

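Both crops show everything clearly. In top pixels, the tube mouth is at (219,177) and the spacer bores are at (289,274) and (359,292). In scene pixels those points are (283,171), (289,261) and (341,307). I'll triangulate these and the corners of the carton, tray and pocket.

```bash
cat > h.py <<'E'
import numpy as np, cv2
from cell import r
P={n:r.camera_params(n) for n in("top","scene")}
def M(n): p=P[n]; return p["mtx"]@np.c_[p["R"],p["t"]]
def tri(a,b):
    X=cv2.triangulatePoints(M("top"),M("scene"),np.array(a,float).reshape(2,1),np.array(b,float).reshape(2,1)); return (X[:3]/X[3]).ravel()
def ray(n,uv,z):
    p=P[n]; d=p["R"].T@np.linalg.solve(p["mtx"],[*uv,1]); c=-p["R"].T@p["t"]; return c+d*(z-c[2])/d[2]
def proj(n,X):
    q=M(n)@[*X,1]; return q[:2]/q[2]
E
python3 - <<'E'
from h import *
np.set_printoptions(precision=4,suppress=True)
T=lambda a:(190+a[0]/2.7,140+a[1]/2.7); S=lambda a:(235+a[0]/2.25,150+a[1]/2.25)
D={"long":[(268,362),(121,250)],"short":[(456,410),(238,354)],"tube":[(78,101),(107,48)],
"spr1":[(368,104),(289,168)],"spr2":[(398,177),(286,218)],"bolt1":[(425,258),(277,270)],"bolt2":[(455,300),(279,309)],
"box1":[(461,155),(337,210)],"box2":[(519,133),(385,213)],"box3":[(557,232),(388,290)],"box4":[(497,252),(331,280)],
"tray1":[(595,272),(407,346)],"tray2":[(709,251),(503,366)],"tray3":[(770,491),(481,579)],"tray4":[(669,520),(374,556)],
"cw1":[(635,366),(401,418)],"cw2":[(731,343),(492,438)],
"pk1":[(59,200),(62,126)],"pk2":[(162,178),(131,147)],"pk3":[(187,303),(95,219)],"pk4":[(80,322),(16,197)],
"strip":[(428,310),(256,313)]}
for k,(a,b) in D.items():
    X=tri(T(a),S(b)); print(k,X,"err",np.abs(proj("top",X)-T(a)).max().round(1))
E
```

```text
long [0.4744 0.0395 0.0591] err 0.0
short [ 0.4368 -0.1041  0.0475] err 0.0
tube [0.6687 0.1779 0.0931] err 0.1
spr1 [ 0.6792 -0.0373  0.0114] err 0.2
spr2 [ 0.6213 -0.062   0.0062] err 0.0
bolt1 [ 0.5559 -0.0836  0.0109] err 0.3
bolt2 [ 0.5215 -0.1061  0.0056] err 0.5
box1 [ 0.6352 -0.11    0.034 ] err 0.1
box2 [ 0.6514 -0.1545  0.0391] err 0.4
box3 [ 0.5758 -0.1878  0.0266] err 0.7
box4 [ 0.5593 -0.1386  0.0292] err 0.0
tray1 [ 0.5455 -0.2232 -0.0015] err 0.9
tray2 [ 0.5606 -0.3099  0.0134] err 0.1
tray3 [ 0.3701 -0.3556  0.0144] err 0.2
tray4 [ 0.347  -0.2757  0.0115] err 0.1
cw1 [ 0.4689 -0.2495  0.0123] err 0.1
cw2 [ 0.487  -0.3247  0.0172] err 0.2
pk1 [0.604  0.2052 0.0192] err 1.3
pk2 [0.6212 0.1259 0.0117] err 0.6
pk3 [0.521  0.1059 0.0113] err 0.6
pk4 [0.5057 0.1919 0.011 ] err 0.3
strip [ 0.5138 -0.0854 -0.007 ] err 0.4
```

```bash
python3 - <<'E'
from h import *
np.set_printoptions(precision=4,suppress=True)
T=lambda a:(190+a[0]/2.7,140+a[1]/2.7); S=lambda a:(235+a[0]/2.25,150+a[1]/2.25)
print("bar",tri(T((608,464)),S((338,464))),tri(T((658,514)),S((367,527))))
def quad(n,pts,z):
    f=T if n=="top" else S
    C=np.array([ray(n,f(p),z)[:2] for p in pts]); c=C.mean(0)
    e=(C[0]-C[3])+(C[1]-C[2]); print(n,c,"axis",np.arctan2(e[1],e[0]).round(3),"len",np.linalg.norm(e)/2, "wid",np.linalg.norm(C[0]-C[1])); return c,e/np.linalg.norm(e)
quad("top",[(461,155),(519,133),(557,232),(497,252)],.04); quad("scene",[(337,210),(385,213),(388,290),(331,280)],.04)
for n,p in(("top",[(595,272),(709,251),(770,491),(669,520)]),("scene",[(407,346),(503,366),(481,579),(374,556)])):
    c,e=quad(n,p,.014); print(" long bay",c-.037*e,"short",c+.061*e)
quad("top",[(59,200),(162,178),(187,303),(80,322)],.014); quad("scene",[(62,126),(131,147),(95,219),(16,197)],.014)
for k,n,p,z in(("tube","top",(78,101),.09),("tube","scene",(107,48),.09),("long","top",(268,362),.06),("long","scene",(121,250),.06),("short","top",(456,410),.04),("short","scene",(238,354),.04),
 ("spr","top",(383,140),.015),("spr","scene",(288,194),.015),("bolt","top",(441,280),.012),("bolt","scene",(278,290),.012)):
    f=T if n=="top" else S; print(k,n,ray(n,f(p),z)[:2])
E
python3 -m handwheel '[[[0,0,350,0,0,0,0],[0,0,350,0,0,0,0],[0,0,350,0,0,0,0],[0,0,350,0,0,0,0],[0,0,350,0,0,0,0],[0,0,350,0,0,0,0],[0,0,350,0,0,0,0],[0,0,350,0,0,0,0],[0,0,350,0,0,0,0],[0,0,350,0,0,0,0]]]'; python3 -c "
from cell import r; print(r.get_obs()['qpos'].round(3))"
```

```text
bar [ 0.3934 -0.222   0.0354] [ 0.3555 -0.2619  0.0358]
top [ 0.6048 -0.1466] axis 0.353 len 0.08170703107100451 wid 0.048501741059724615
scene [ 0.6001 -0.1492] axis 0.396 len 0.08697952528666182 wid 0.04692105758553067
top [ 0.4554 -0.2895] axis 0.259 len 0.20026552915493898 wid 0.0926333039134543
 long bay [ 0.4196 -0.299 ] short [ 0.5144 -0.2739]
scene [ 0.4536 -0.2922] axis 0.245 len 0.19633523360783162 wid 0.0865334559839407
 long bay [ 0.4177 -0.3012] short [ 0.5128 -0.2774]
top [0.562  0.1587] axis 0.187 len 0.10038463206301826 wid 0.08396462455140763
scene [0.5636 0.155 ] axis 0.171 len 0.10425767193742659 wid 0.08249302210702303
tube top [0.6691 0.1787]
tube scene [0.6715 0.1797]
long top [0.4744 0.0395]
long scene [0.474  0.0391]
short top [ 0.4363 -0.1047]
short scene [ 0.4407 -0.1022]
spr top [ 0.6499 -0.0496]
spr scene [ 0.6439 -0.0526]
bolt top [ 0.538  -0.0956]
bolt scene [ 0.5354 -0.0958]
t: 0.93
eef_pos: [0.2697, 0.5643, 0.5516]
eef_rot: [0.695, 3.063, 0.008]
wrist_force: [0.1, 1.2, -0.4]
width: 1.006
grip_force: 0.0
[-1.218  0.416 -0.004  0.894  0.002  1.826 -0.096]
```

Heights agree with the text to a few mm, and the positions are good to about 3 mm. Now retract inside the post.

```bash
python3 -m handwheel '[[[-176,-227,0,0,0,0,0],[-176,-227,0,0,0,0,0],[-176,-227,0,0,0,0,0],[-176,-227,0,0,0,0,0],[-176,-227,0,0,0,0,0],[-176,-227,0,0,0,0,0],[-176,-227,0,0,0,0,0],[-176,-227,0,0,0,0,0],[-176,-227,0,0,0,0,0]]]'; python3 -c "
from cell import r; print(r.get_obs()['qpos'].round(3))"
```

```text
t: 1.68
eef_pos: [0.0928, 0.3357, 0.5481]
eef_rot: [0.693, 3.064, 0.003]
wrist_force: [0.3, 1.3, 0.2]
width: 1.004
grip_force: 0.0
[-1.334 -0.132 -0.113  1.551 -0.015  1.721 -0.322]
```

```bash
python3 -m handwheel '[[[36,-14,0,0,0,-0.1,0],[68,-30,0,0,0,-0.2,0],[98,-46,0,0,0,-0.3,0],[124,-66,0,0,0,-0.4,0],[150,-92,0,0,0,-0.5,0],[174,-116,0,0,0,-0.6,0],[194,-142,0,0,0,-0.7,0],[212,-169,0,0,0,-0.8,0],[226,-200,0,0,0,-0.9,0],[240,-235,0,0,0,-1.0,0],[250,-270,0,0,0,-1.1,0],[256,-300,0,0,0,-1.2,0]]]'; python3 -c "
from cell import r; print(r.get_obs()['qpos'].round(3))"
```

```text
t: 2.68
eef_pos: [0.3505, 0.0345, 0.5471]
eef_rot: [2.31, 2.128, -0.003]
wrist_force: [0.4, -0.8, -0.4]
width: 1.002
grip_force: 0.0
[-0.842 -0.183  0.45   1.568  0.081  1.74  -0.467]
```

```bash
python3 -m handwheel '[[[124,3,-420,0,0,0,0],[124,3,-420,0,0,0,0],[124,3,-420,0,0,0,0],[124,3,-420,0,0,0,0],[124,3,-420,0,0,0,0],[124,3,-420,0,0,0,0],[124,3,-420,0,0,0,0],[124,3,-420,0,0,0,0],[124,3,-420,0,0,0,0],[124,3,-420,0,0,0,0],[124,3,-420,0,0,0,0],[124,3,-420,0,0,0,0]]]'; python3 -m handwheel '[[[0,0,0,0,0,0,0],[0,0,0,0,0,0,0]]]'; python3 -c "
from cell import r; print(r.get_obs()['qpos'].round(3))
import cv2; cv2.imwrite('pics/a1.png',r.read_camera('scene')[130:430,200:500,::-1].repeat(2,0).repeat(2,1))"
```

```text
t: 3.68
eef_pos: [0.472, 0.0385, 0.1231]
eef_rot: [-2.303, -2.135, 0.013]
wrist_force: [-0.9, -0.2, -0.2]
width: 1.001
grip_force: 0.0
t: 3.85
eef_pos: [0.4737, 0.0394, 0.1287]
eef_rot: [2.303, 2.135, 0.0]
wrist_force: [-0.3, 0.3, 0.1]
width: 1.002
grip_force: 0.0
[-0.605  0.435  0.517  2.071 -0.324  0.712  0.045]
```

View pics/a1.png

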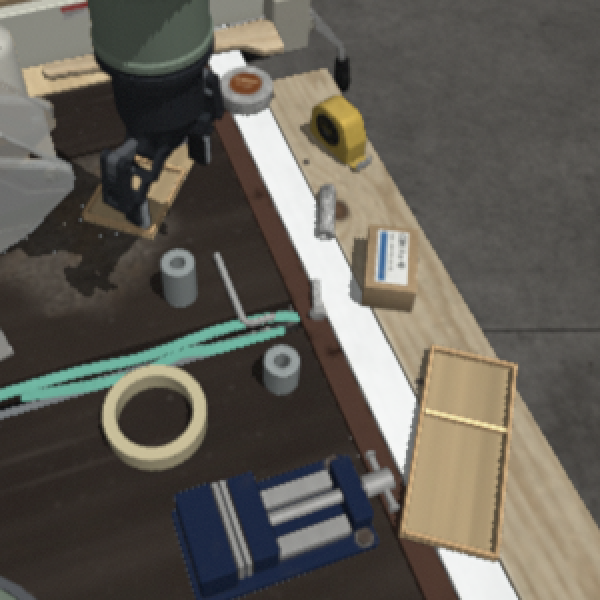

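The gripper hangs open over the long spacer (its top is at crop pixel (180,258)), with nothing close by. Descend and grasp.

```bash
python3 -m handwheel '[[[0,0,-35,0,0,0,0],[0,0,-70,0,0,0,0],[0,0,-98,0,0,0,0],[0,0,-98,0,0,0,0],[0,0,-98,0,0,0,1],[0,0,-98,0,0,0,1],[0,0,-98,0,0,0,1],[0,0,-98,0,0,0,1],[0,0,-98,0,0,0,1],[0,0,-98,0,0,0,1],[0,0,-98,0,0,0,1],[0,0,-98,0,0,0,1]]]'
```

```text
t: 4.9
eef_pos: [0.4736, 0.04, 0.03]
eef_rot: [2.303, 2.137, 0.0]
wrist_force: [-0.0, -0.6, -0.1]
width: 0.002
grip_force: 0.0
```

```bash
python3 -c "
from h import *
a=r.read_camera('scene')[150:330,230:400,::-1]; b=r.read_camera('top')[190:370,210:390,::-1]
cv2.imwrite('pics/a2.png',np.hstack([cv2.resize(a,(400,424)),cv2.resize(b,(400,424))]))
X=r.get_obs()['eef_pos']; print(proj('scene',X),proj('top',X))"
```

```text
[289.26609988 269.38964006] [289.97572185 274.09749242]
```

View pics/a2.png

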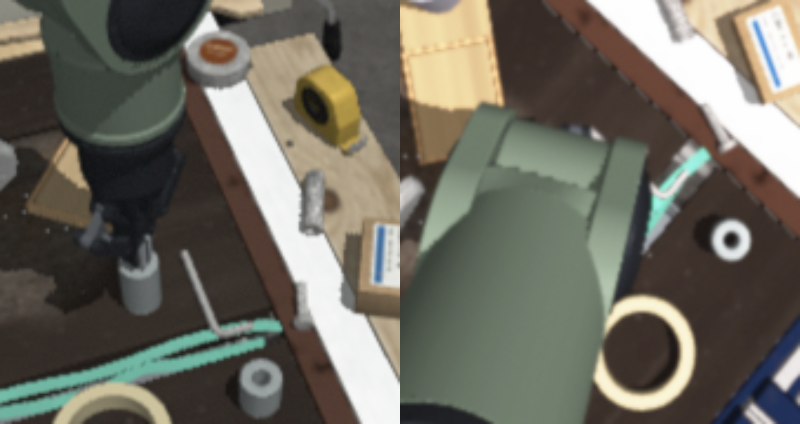

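```bash
python3 -c "
from h import *
a=r.read_camera('scene')[225:295,245:335,::-1]
cv2.imwrite('pics/a3.png',cv2.resize(a,None,fx=7,fy=7,interpolation=cv2.INTER_CUBIC))
X=np.array([.4742,.0393,0]); print([(z,proj('scene',X+[0,0,z]).round(1)) for z in (0,.03,.06)])"
```

```text
[(0, array([290.5, 277. ])), (0.03, array([289.7, 269.2])), (0.06, array([288.8, 261. ]))]
```

View pics/a3.png

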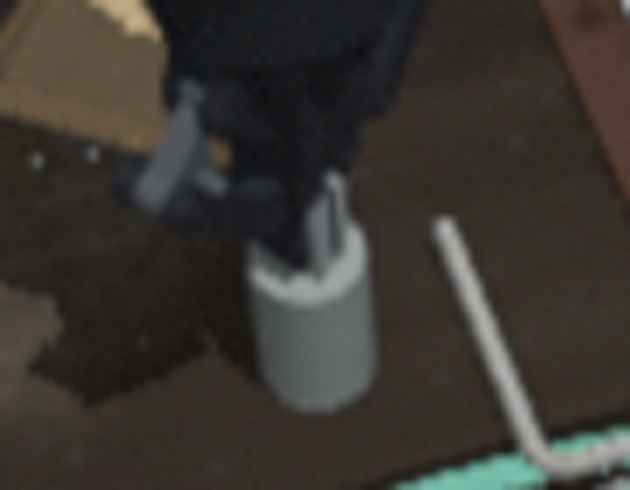

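```bash
python3 -m handwheel '[[[0,0,25,0,0,0,1],[0,0,50,0,0,0,1],[0,0,50,0,0,0,1],[0,0,50,0,0,0,1]]]'; python3 -c "
from h import *
a=r.read_camera('scene')[205:295,245:335,::-1]
cv2.imwrite('pics/a4.png',cv2.resize(a,None,fx=6,fy=6,interpolation=cv2.INTER_CUBIC))
X=r.get_obs()['eef_pos']; print(proj('scene',X))"
```

```text
t: 5.38
eef_pos: [0.4741, 0.0402, 0.0806]
eef_rot: [2.302, 2.136, 0.003]
wrist_force: [-0.7, -0.9, -0.2]
width: -0.002
grip_force: 0.0
[287.61597474 255.35603028]
```

View pics/a4.png

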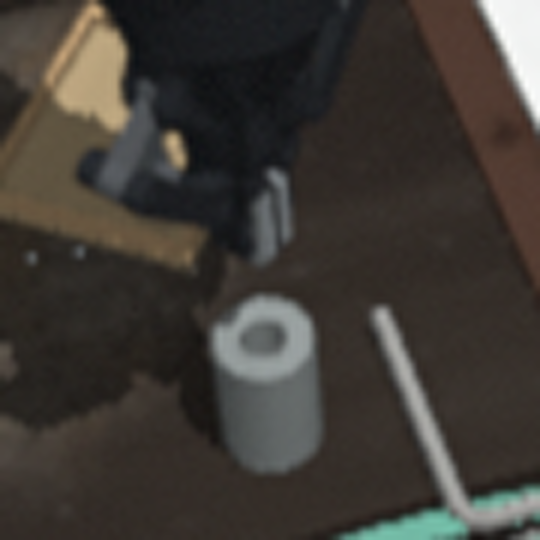

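The spacer has not moved (top at (288.7,261.3)). The visible shut tips end at about (289,247.5), so they stand roughly 28 mm higher than the TCP reading says. Going deeper, to TCP z≈0.006, is safe under either reading.

```bash
python3 -m handwheel '[[[0,0,10,0,0,0,0],[0,0,10,0,0,0,0],[0,0,10,0,0,0,0],[0,0,10,0,0,0,0],[0,0,10,0,0,0,0],[0,0,10,0,0,0,0],[0,0,10,0,0,0,0],[0,0,-20,0,0,0,0],[0,0,-45,0,0,0,0],[0,0,-74,0,0,0,0],[0,0,-74,0,0,0,0],[0,0,-74,0,0,0,0]]]'; python3 -m handwheel '[[[0,0,0,0,0,0,1],[0,0,0,0,0,0,1],[0,0,0,0,0,0,1],[0,0,0,0,0,0,1],[0,0,0,0,0,0,1],[0,0,0,0,0,0,1],[0,0,0,0,0,0,1]]]'
```

```text
t: 6.43
eef_pos: [0.4727, 0.0394, 0.0054]
eef_rot: [-2.303, -2.135, 0.004]
wrist_force: [0.2, 0.3, 0.9]
width: 0.999
grip_force: 0.0
t: 7.02
eef_pos: [0.474, 0.0402, 0.007]
eef_rot: [2.303, 2.137, 0.003]
wrist_force: [-4.2, -0.2, 23.7]
width: 0.4
grip_force: 57.4
```

```bash
python3 -m handwheel '[[[0,0,30,0,0,0,1],[0,0,70,0,0,0,1],[0,0,110,0,0,0,1],[0,0,110,0,0,0,1],[0,0,110,0,0,0,1],[0,0,110,0,0,0,1]]]'; python3 -c "
from h import *
a=r.read_camera('scene')[185:275,245:335,::-1]
cv2.imwrite('pics/a5.png',cv2.resize(a,None,fx=6,fy=6,interpolation=cv2.INTER_CUBIC))
X=r.get_obs()['eef_pos']; print(proj('scene',X))"
```

```text
t: 7.52
eef_pos: [0.4733, 0.0404, 0.1158]
eef_rot: [-2.302, -2.137, -0.001]
wrist_force: [0.1, -0.0, -1.8]
width: 0.399
grip_force: 61.0
[286.24411354 245.00864903]
```

View pics/a5.png

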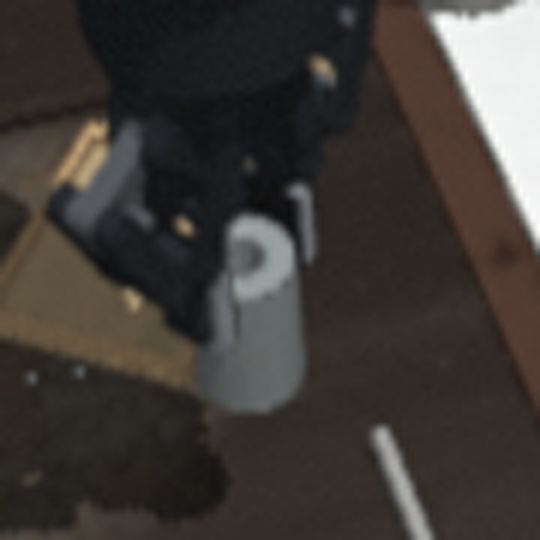

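The long spacer is held upright, with the tips about 28 mm above its foot, so tip z ≈ TCP + 27 mm. Carry it above the tube.

```bash
python3 -m handwheel '[[[0,0,30,0,0,0,1],[30,20,35,0,0,0,1],[196,138,35,0,0,0,1],[196,138,35,0,0,0,1],[196,138,35,0,0,0,1],[196,138,35,0,0,0,1],[196,138,35,0,0,0,1],[196,138,35,0,0,0,1],[196,138,35,0,0,0,1],[196,138,35,0,0,0,1],[196,138,35,0,0,0,1]]]'; python3 -c "
from h import *
a=r.read_camera('scene')[120:210,235:355,::-1]
cv2.imwrite('pics/a6.png',cv2.resize(a,None,fx=6,fy=6,interpolation=cv2.INTER_CUBIC))
X=r.get_obs()['eef_pos']; print(X,[(z,proj('scene',[X[0],X[1],X[2]+z])) for z in (-.007,.053)], r.get_obs()['qpos'].round(2))"
```

```text
t: 8.48
eef_pos: [0.6686, 0.1768, 0.15]
eef_rot: [-2.304, -2.135, 0.003]
wrist_force: [0.1, -0.3, -1.2]
width: 0.395
grip_force: 61.1
[0.66880413 0.17697103 0.15048231] [(-0.007, array([281.11150942, 155.00139169])), (0.053, array([278.93556292, 133.70387372]))] [-0.64  0.74  0.51  1.47 -0.39  1.04 -0.12]
```

View pics/a6.png

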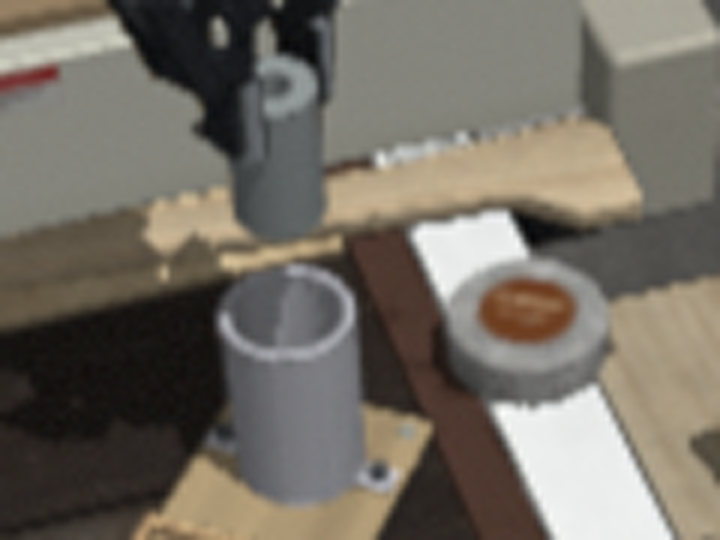

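Spacer foot at (281.7,155.5), tube mouth centre at (282.8,172). They line up once I shift by (+1,+2) mm. Lower it in.

```bash
python3 -m handwheel '[[[1,2,0,0,0,0,1],[1,2,-25,0,0,0,1],[1,2,-45,0,0,0,1],[1,2,-62,0,0,0,1],[1,2,-77,0,0,0,1],[1,2,-77,0,0,0,1],[1,2,-77,0,0,0,1]]]'
```

```text
t: 9.12
eef_pos: [0.6703, 0.1797, 0.0737]
eef_rot: [-2.303, -2.136, 0.001]
wrist_force: [0.5, -0.1, -1.3]
width: 0.399
grip_force: 61.1
```

```bash
python3 -m handwheel '[[[0,0,0,0,0,0,0.3],[0,0,0,0,0,0,0.3],[0,0,0,0,0,0,0.3],[0,0,0,0,0,0,0.3],[0,0,30,0,0,0,0],[0,0,70,0,0,0,0],[0,0,90,0,0,0,0]]]'; python3 -m handwheel '[[[-232,-283,-45,0,0,0,0],[-232,-283,-45,0,0,0,0],[-232,-283,-45,0,0,0,0],[-232,-283,-45,0,0,0,0],[-232,-283,-45,0,0,0,0],[-232,-283,-45,0,0,0,0],[-232,-283,-45,0,0,0,0],[-232,-283,-45,0,0,0,0],[-232,-283,-45,0,0,0,0],[-232,-283,-45,0,0,0,0],[-232,-283,-45,0,0,0,0],[-232,-283,-45,0,0,0,0]]]';  python3 -c "
from h import *
a=r.read_camera('scene')[150:240,235:355,::-1]; b=r.read_camera('scene')[240:330,280:400,::-1]; c=r.read_camera('top')[150:240,190:310,::-1]
cv2.imwrite('pics/a7.png',cv2.resize(np.vstack([a,b,c]),None,fx=2.2,fy=2.2,interpolation=cv2.INTER_CUBIC))
print(r.get_obs()['eef_pos'], r.get_obs()['qpos'].round(2))"
```

```text
t: 9.7
eef_pos: [0.6717, 0.1797, 0.168]
eef_rot: [2.302, 2.135, 0.005]
wrist_force: [-0.2, 0.0, 0.2]
width: 0.996
grip_force: 0.0
t: 10.7
eef_pos: [0.4392, -0.1029, 0.1192]
eef_rot: [2.303, 2.136, 0.002]
wrist_force: [0.0, 0.3, 0.2]
width: 0.999
grip_force: 0.0
[ 0.43921669 -0.10235344  0.11886819] [-0.32  0.42  0.53  2.14 -0.34  0.66  0.38]
```

View pics/a7.png

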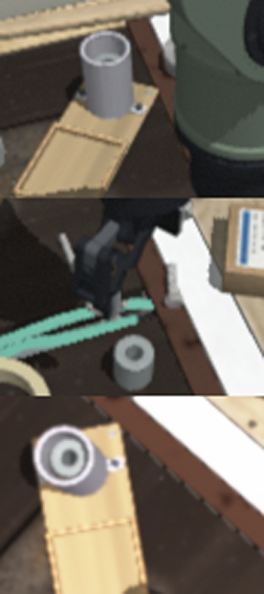

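The long spacer sits down in the tube, its ring visible through the mouth in the top view. The short one is at (341,307) in the scene view. Grasp it.

```bash
python3 -m handwheel '[[[-1,-1,-40,0,0,0,0],[-1,-1,-80,0,0,0,0],[-1,-1,-110,0,0,0,0],[-1,-1,-122,0,0,0,0],[-1,-1,-122,0,0,0,0],[-1,-1,-122,0,0,0,1],[-1,-1,-122,0,0,0,1],[-1,-1,-122,0,0,0,1],[-1,-1,-122,0,0,0,1],[-1,-1,-122,0,0,0,1],[-1,-1,-122,0,0,0,1],[-1,-1,-122,0,0,0,1]]]'
```

```text
t: 11.85
eef_pos: [0.4382, -0.104, -0.002]
eef_rot: [2.302, 2.136, 0.002]
wrist_force: [-3.4, 1.5, 19.8]
width: 0.391
grip_force: 57.7
```

```bash
python3 -m handwheel '[[[0,0,30,0,0,0,1],[0,0,70,0,0,0,1],[0,0,110,0,0,0,1],[232,284,150,0,0,0,1],[232,284,150,0,0,0,1],[232,284,150,0,0,0,1],[232,284,150,0,0,0,1],[232,284,150,0,0,0,1],[232,284,150,0,0,0,1],[232,284,150,0,0,0,1],[232,284,150,0,0,0,1],[232,284,150,0,0,0,1]]]';python3 -m handwheel '[[[0,0,0,0,0,0,1],[0,0,0,0,0,0,1],[0,0,0,0,0,0,1]]]';  python3 -c "
from h import *
a=r.read_camera('scene')[110:200,235:355,::-1]
cv2.imwrite('pics/a8.png',cv2.resize(a,None,fx=5,fy=5,interpolation=cv2.INTER_CUBIC))
X=r.get_obs()['eef_pos']; print(X,proj('scene',[X[0],X[1],X[2]+.003]), r.get_obs()['qpos'].round(2))"
```

```text
t: 12.85
eef_pos: [0.6705, 0.1831, 0.1477]
eef_rot: [-2.301, -2.139, -0.001]
wrist_force: [0.3, -0.3, -0.2]
width: 0.385
grip_force: 60.0
t: 13.1
eef_pos: [0.6691, 0.1793, 0.1469]
eef_rot: [2.303, 2.136, -0.001]
wrist_force: [0.7, -0.2, -0.9]
width: 0.387
grip_force: 60.1
[0.66901401 0.17885174 0.14703727] [280.23788335 152.45043222] [-0.66  0.75  0.54  1.47 -0.42  1.04 -0.1 ]
```

View pics/a8.png

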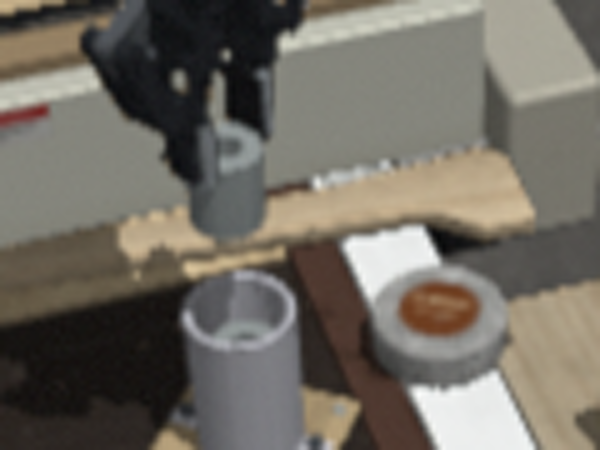

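Aligned: spacer foot at (280.4,153), mouth at (283,172) with the long spacer visible inside. Lower and release.

```bash
python3 -m handwheel '[[[1,0,-25,0,0,0,1],[1,0,-45,0,0,0,1],[1,0,-62,0,0,0,1],[1,0,-77,0,0,0,1],[1,0,-77,0,0,0,1],[1,0,-77,0,0,0,1]]]'; python3 -m handwheel '[[[0,0,0,0,0,0,0.3],[0,0,0,0,0,0,0.3],[0,0,0,0,0,0,0.3],[0,0,0,0,0,0,0.3],[0,0,30,0,0,0,0],[0,0,70,0,0,0,0],[0,0,100,0,0,0,0],[0,0,100,0,0,0,0],[0,0,100,0,0,0,0]]]'
```

```text
t: 13.65
eef_pos: [0.6703, 0.1792, 0.0699]
eef_rot: [-2.304, -2.136, 0.001]
wrist_force: [0.6, 0.8, -0.5]
width: 0.384
grip_force: 60.1
t: 14.4
eef_pos: [0.6714, 0.1801, 0.1721]
eef_rot: [2.302, 2.136, 0.005]
wrist_force: [-0.4, -0.6, -0.8]
width: 1.001
grip_force: 0.0
```

```bash
python3 -m handwheel '[[[-22,-40,0,0,0,-0.12,0],[-22,-80,0,0,0,-0.24,0],[-22,-120,0,0,0,-0.36,0],[-22,-160,0,0,0,-0.48,0],[-22,-195,-20,0,0,-0.6,0],[-22,-230,-40,0,0,-0.72,0],[-22,-230,-60,0,0,-0.84,0],[-22,-230,-82,0,0,-0.96,0],[-22,-230,-82,0,0,-1.093,0],[-22,-230,-82,0,0,-1.093,0],[-22,-230,-82,0,0,-1.093,0]]]';  python3 -c "
from h import *
a=r.read_camera('scene')[140:300,230:430,::-1]
cv2.imwrite('pics/a9.png',cv2.resize(a,None,fx=3.7,fy=3.7,interpolation=cv2.INTER_CUBIC))
o=r.get_obs();X=o['eef_pos']; print(X,proj('scene',X), o['qpos'].round(2),2*np.arctan2(o['eef_rot'][1],o['eef_rot'][0])-np.pi/2)"
```

```text
t: 15.32
eef_pos: [0.6482, -0.0501, 0.0873]
eef_rot: [3.077, 0.633, -0.002]
wrist_force: [0.6, 0.3, -0.5]
width: 1.0
grip_force: 0.0
[ 0.64849193 -0.05009194  0.08780172] [365.0595658  213.48206017] [-0.47  0.83  0.76  1.64 -0.68  0.95 -0.62] -1.163532180094074
```

View pics/a9.png

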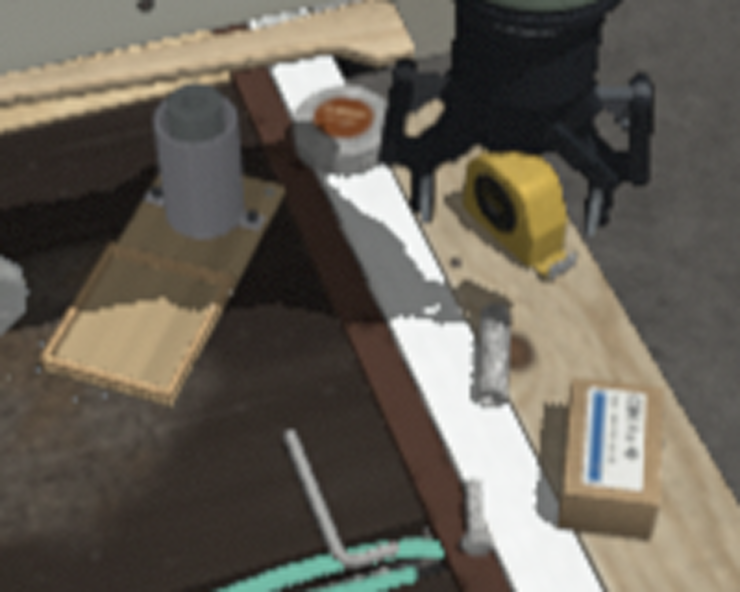

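Short spacer stands proud in the tube. The gripper straddles the spring, with finger tips at about (345,198) and (391,201) in full-picture pixels. Grasp the spring.

```bash
python3 -m handwheel '[[[0,0,-40,0,0,0,0.3],[0,0,-75,0,0,0,0.3],[0,0,-95,0,0,0,0.3],[0,0,-106,0,0,0,0.3],[0,0,-106,0,0,0,0.3],[0,0,-106,0,0,0,1],[0,0,-106,0,0,0,1],[0,0,-106,0,0,0,1],[0,0,-106,0,0,0,1],[0,0,-106,0,0,0,1],[0,0,-106,0,0,0,1]]]'
```

```text
t: 16.28
eef_pos: [0.6495, -0.0501, -0.0165]
eef_rot: [3.078, 0.629, 0.004]
wrist_force: [-2.5, 1.0, 12.0]
width: 0.199
grip_force: 58.4
```

```bash
python3 -m handwheel '[[[0,0,30,0,0,0,1],[0,0,70,0,0,0,1],[-10,20,90,0,0,-0.08,1],[-91,207,90,0,0,-0.16,1],[-91,207,90,0,0,-0.232,1],[-91,207,90,0,0,-0.232,1],[-91,207,90,0,0,-0.232,1],[-91,207,90,0,0,-0.232,1],[-91,207,90,0,0,-0.232,1],[-91,207,90,0,0,-0.232,1],[-91,207,90,0,0,-0.232,1]]]'; python3 -m handwheel '[[[0,0,0,0,0,0,1],[0,0,0,0,0,0,1]]]'; python3 -c "
from h import *
a=r.read_camera('scene')[150:270,220:380,::-1]
cv2.imwrite('pics/a10.png',cv2.resize(a,None,fx=3.7,fy=3.7,interpolation=cv2.INTER_CUBIC))
o=r.get_obs();print(o['width'], o['qpos'].round(2),2*np.arctan2(o['eef_rot'][1],o['eef_rot'][0])-np.pi/2)"
```

```text
t: 17.2
eef_pos: [0.5579, 0.1568, 0.0725]
eef_rot: [-3.13, -0.269, -0.002]
wrist_force: [-0.3, -0.4, -0.3]
width: 0.192
grip_force: 58.6
t: 17.37
eef_pos: [0.5581, 0.1556, 0.0721]
eef_rot: [3.13, 0.265, 0.001]
wrist_force: [-0.1, 0.6, -0.8]
width: 0.192
grip_force: 58.6
0.19806509876678716 [-0.91  0.8   0.84  1.85 -0.78  0.85 -1.08] -1.401879593954508
```

View pics/a10.png

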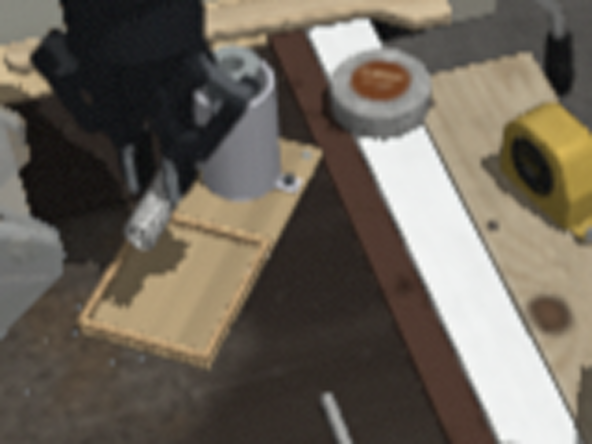

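Spring held level and aligned over the pocket. The guard's end is at the left edge, so check its position before lowering.

```bash
python3 -c "
from h import *
for a,b in (((219,268),(236,213)),((217,266),(234,222)),((180,236),(197,180))): print(tri(a,b).round(3))
for z in (.1,.15,.2): print(z,ray('top',(219,268),z).round(3),ray('scene',(236,213),z).round(3))"
```

```text
[0.488 0.171 0.124]
[0.49  0.184 0.086]
[0.53  0.262 0.144]
0.1 [0.488 0.175 0.1  ] [0.503 0.189 0.1  ]
0.15 [0.489 0.165 0.15 ] [0.47  0.155 0.15 ]
0.2 [0.49  0.155 0.2  ] [0.438 0.121 0.2  ]
```

```bash
python3 -m handwheel '[[[8,3,-15,0,0,0,1],[8,3,-35,0,0,0,1],[8,3,-55,0,0,0,1],[8,3,-70,0,0,0,1],[8,3,-70,0,0,0,1]]]'; python3 -m handwheel '[[[0,0,-6,0,0,0,1],[0,0,-12,0,0,0,1],[0,0,-12,0,0,0,1],[0,0,-12,0,0,0,1]]]'
```

```text
t: 17.83
eef_pos: [0.5644, 0.1589, -0.0007]
eef_rot: [3.129, 0.266, -0.005]
wrist_force: [-0.0, 0.3, 0.2]
width: 0.196
grip_force: 58.7
t: 18.17
eef_pos: [0.5662, 0.1603, -0.0096]
eef_rot: [-3.129, -0.268, -0.002]
wrist_force: [0.8, -0.3, 1.0]
width: 0.193
grip_force: 71.6
```

```bash
python3 -m handwheel '[[[0,0,-2,0,0,0,1],[0,0,-2,0,0,0,1],[0,0,-2,0,0,0,0.6],[0,0,-2,0,0,0,0.6],[0,0,-2,0,0,0,0.6],[0,0,-2,0,0,0,0.6],[0,0,20,0,0,0,0.6],[0,0,60,0,0,0,0.6],[0,0,95,0,0,0,0.5],[0,0,120,0,0,0,0.4]]]'; python3 -m handwheel '[[[-28,-256,-40,0,0,0.1,0.4],[-28,-256,-40,0,0,0.2,0.4],[-28,-256,-40,0,0,0.3,0.4],[-28,-256,-40,0,0,0.41,0.4],[-28,-256,-40,0,0,0.41,0.4],[-28,-256,-40,0,0,0.41,0.4],[-28,-256,-40,0,0,0.41,0.4],[-28,-256,-40,0,0,0.41,0.4],[-28,-256,-40,0,0,0.41,0.4],[-28,-256,-40,0,0,0.41,0.4]]]'; python3 -c "
from h import *
a=r.read_camera('scene')[150:330,220:460,::-1]
cv2.imwrite('pics/a11.png',cv2.resize(a,None,fx=3.2,fy=3.2,interpolation=cv2.INTER_CUBIC))
o=r.get_obs();print(o['eef_pos'],o['width'], o['qpos'].round(2),2*np.arctan2(o['eef_rot'][1],o['eef_rot'][0])-np.pi/2)"
```

```text
t: 19.0
eef_pos: [0.566, 0.1595, 0.1125]
eef_rot: [3.13, 0.267, 0.002]
wrist_force: [-0.2, -0.3, 0.9]
width: 0.595
grip_force: 0.0
t: 19.83
eef_pos: [0.5377, -0.0951, 0.0697]
eef_rot: [-3.009, -0.901, -0.0]
wrist_force: [0.5, 0.5, -0.3]
width: 0.598
grip_force: 0.0
[ 0.53779633 -0.094771    0.06975893] 0.5946939509265949 [-0.41  0.7   0.7   1.94 -0.66  0.74 -0.31] -7.271567132035393
```

View pics/a11.png

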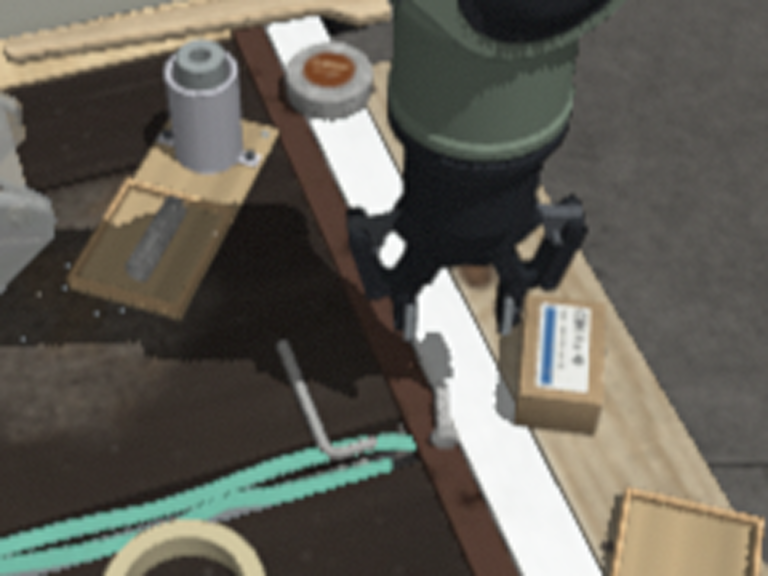

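Spring lies in the pocket, and the spacer stands proud. The right finger comes near the carton's corner, so narrow the opening and grip slightly toward the shank.

```bash
python3 -m handwheel '[[[3,2,0,0,0,0,0.58],[3,2,-35,0,0,0,0.58],[3,2,-65,0,0,0,0.58],[3,2,-80,0,0,0,0.58],[3,2,-88,0,0,0,0.58],[3,2,-88,0,0,0,0.58]]]'; python3 -m handwheel '[[[0,0,-1,0,0,0,1],[0,0,-1,0,0,0,1],[0,0,-1,0,0,0,1],[0,0,-1,0,0,0,1],[0,0,-1,0,0,0,1],[0,0,-1,0,0,0,1]]]'
```

```text
t: 20.38
eef_pos: [0.5401, -0.0934, -0.0194]
eef_rot: [-3.009, -0.901, 0.003]
wrist_force: [0.1, 0.1, -0.9]
width: 0.416
grip_force: 0.0
t: 20.88
eef_pos: [0.5411, -0.0938, -0.0183]
eef_rot: [-3.01, -0.9, -0.002]
wrist_force: [-1.6, 2.3, 8.7]
width: 0.163
grip_force: 61.0
```

```bash
python3 -m handwheel '[[[0,0,30,0,0,0,1],[0,0,70,0,0,0,1],[0,0,90,0,0,-0.1,1],[-24,-181,90,0,0,-0.2,1],[-24,-181,90,0,0,-0.329,1],[-24,-181,90,0,0,-0.329,1],[-24,-181,90,0,0,-0.329,1],[-24,-181,90,0,0,-0.329,1],[-24,-181,90,0,0,-0.329,1],[-24,-181,90,0,0,-0.329,1],[-24,-181,90,0,0,-0.329,1]]]'; python3 -c "
from h import *
a=r.read_camera('scene')[230:420,330:520,::-1]
cv2.imwrite('pics/a12.png',cv2.resize(a,None,fx=3,fy=3,interpolation=cv2.INTER_CUBIC))
o=r.get_obs();print(o['eef_pos'],o['width'], o['qpos'].round(2))"
```

```text
t: 21.8
eef_pos: [0.5168, -0.2743, 0.0709]
eef_rot: [-3.116, -0.395, -0.001]
wrist_force: [0.6, 0.7, 0.3]
width: 0.0
grip_force: 0.0
[ 0.51692574 -0.27392883  0.07087925] -0.0004436704609019476 [-0.11  0.77  0.76  1.84 -0.71  0.83 -0.3 ]
```

View pics/a12.png

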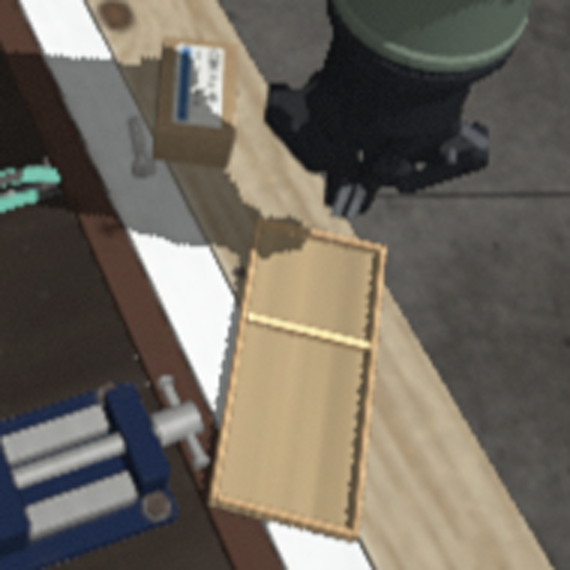

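The bolt slipped out of the grip and lies on the table near the carton, at about (376,278) in the scene view. Clear the arm away and locate the bolt by differencing against the first pictures. I have already viewed more pictures than allowed (16, limit 14), so from here I use only numbers.

```bash
python3 -m handwheel '[[[-87,-86,130,0,0,0,0],[-87,-86,130,0,0,0,0],[-87,-86,130,0,0,0,0],[-87,-86,130,0,0,0,0],[-87,-86,130,0,0,0,0],[-87,-86,130,0,0,0,0]]]'
cat > diff.py <<'E'
from h import *
box={"top":(315,200,75,60),"scene":(345,225,65,75)}
for n,(u,v,w,h) in box.items():
    a=cv2.imread(f"pics/{n}0.png")[v:v+h,u:u+w].astype(float); b=r.read_camera(n)[v:v+h,u:u+w,::-1].astype(float)
    np.save(f"{n}_b.npy",b); d=np.abs(a-b).max(2)
    m=(d>25).astype(np.uint8); k,l,s,c=cv2.connectedComponentsWithStats(m)
    for i in range(1,k):
        if s[i,4]>12:
            ys,xs=np.where(l==i); e=np.linalg.eigh(np.cov(xs,ys)); 
            print(n,"area",s[i,4],"c",(c[i]+[u,v]).round(1),"dir",e[1][:,1].round(2),"sd",np.sqrt(e[0]).round(1),"chg",(b-a)[l==i].mean().round(0), "w",ray(n,c[i]+[u,v],.01)[:2].round(4))
E
python3 diff.py
```

```text
t: 22.35
eef_pos: [0.4291, -0.3626, 0.2034]
eef_rot: [3.115, 0.391, 0.005]
wrist_force: [-0.2, 0.5, 0.9]
width: 0.849
grip_force: 0.0
top area 86 c [335.6 203.4] dir [-0.99 -0.15] sd [2.2 3.4] chg 65.0 w [ 0.6255 -0.0579]
top area 967 c [366.6 247. ] dir [-0.98 -0.2 ] sd [ 7.6 11.9] chg -77.0 w [ 0.5307 -0.1244]
top area 97 c [327.5 255.3] dir [-0.9   0.45] sd [1.6 5.5] chg -27.0 w [ 0.5132 -0.0398]
scene area 273 c [362.  237.3] dir [-0.04  1.  ] sd [3.4 7.6] chg 54.0 w [ 0.6437 -0.0505]
scene area 19 c [389.1 250.8] dir [-0.06  1.  ] sd [0.5 4.3] chg 26.0 w [ 0.6385 -0.1214]
scene area 162 c [398.2 257.4] dir [0.01 1.  ] sd [3.7 7.8] chg 26.0 w [ 0.6315 -0.147 ]
scene area 15 c [388.1 267.1] dir [-0.17  0.99] sd [0.8 1.8] chg 27.0 w [ 0.5963 -0.138 ]
scene area 779 c [368.2 287.1] dir [-0.94 -0.35] sd [ 7.3 10.6] chg -69.0 w [ 0.5281 -0.1224]
```

```bash
python3 -m handwheel '[[[70,420,50,0,0,0,0],[70,420,50,0,0,0,0],[70,420,50,0,0,0,0],[70,420,50,0,0,0,0],[70,420,50,0,0,0,0],[70,420,50,0,0,0,0],[70,420,50,0,0,0,0],[70,420,50,0,0,0,0],[70,420,50,0,0,0,0],[70,420,50,0,0,0,0],[70,420,50,0,0,0,0],[70,420,50,0,0,0,0]]]'; python3 diff.py
```

```text
t: 23.45
eef_pos: [0.4994, 0.0646, 0.2494]
eef_rot: [3.114, 0.408, -0.003]
wrist_force: [-0.4, 0.0, 0.2]
width: 1.001
grip_force: 0.0
top area 85 c [335.5 203.4] dir [-0.99 -0.17] sd [2.2 3.3] chg 65.0 w [ 0.6255 -0.0577]
top area 122 c [366.3 234.6] dir [0.54 0.84] sd [1.9 6.6] chg -62.0 w [ 0.5576 -0.1239]
top area 129 c [353.  245.3] dir [0.56 0.83] sd [2.  6.8] chg -58.0 w [ 0.5346 -0.0949]
scene area 248 c [361.9 237.2] dir [-0.06  1.  ] sd [3.1 7.4] chg 46.0 w [ 0.6438 -0.0503]
scene area 148 c [375.1 280.2] dir [0.2  0.98] sd [2.3 6.1] chg -65.0 w [ 0.5512 -0.1279]
scene area 121 c [357.9 279.7] dir [0.06 1.  ] sd [1.9 6.2] chg -14.0 w [ 0.5341 -0.0949]
```

The bolt now lies alongside the carton with too little room for a finger, and the carton itself hasn't moved. Take the carton first, gripping 12 mm further along so the finger clears the bolt.

```bash
python3 -m handwheel '[[[115,-207,-100,0,0,0.114,0],[115,-207,-100,0,0,0.114,0],[115,-207,-100,0,0,0.114,0],[115,-207,-100,0,0,0.114,0],[115,-207,-100,0,0,0.114,0],[115,-207,-100,0,0,0.114,0],[115,-207,-100,0,0,0.114,0],[115,-207,-160,0,0,0.114,0],[115,-207,-160,0,0,0.114,0],[115,-207,-160,0,0,0.114,0],[115,-207,-160,0,0,0.114,0]]]'; python3 -m handwheel '[[[0,0,-35,0,0,0,0],[0,0,-70,0,0,0,0],[0,0,-92,0,0,0,0],[0,0,-102,0,0,0,0],[0,0,-102,0,0,0,0]]]'
```

```text
t: 24.47
eef_pos: [0.6136, -0.149, 0.0904]
eef_rot: [-3.089, -0.569, 0.003]
wrist_force: [1.1, 1.1, 0.6]
width: 1.001
grip_force: 0.0
t: 24.88
eef_pos: [0.6142, -0.1481, -0.0115]
eef_rot: [-3.089, -0.571, 0.001]
wrist_force: [-0.1, -0.8, -0.3]
width: 1.001
grip_force: 0.0
```

```bash
python3 -m handwheel '[[[0,4,0,0,0,0,0],[0,4,0,0,0,0,1],[0,4,0,0,0,0,1],[0,4,0,0,0,0,1],[0,4,0,0,0,0,1],[0,4,0,0,0,0,1],[0,4,0,0,0,0,1],[0,4,0,0,0,0,1]]]'; python3 -m handwheel '[[[0,0,15,0,0,0,1],[0,0,30,0,0,0,1],[0,0,60,0,0,0,1],[0,0,90,0,0,0,1],[0,0,90,0,0,0,1],[0,0,90,0,0,0,1]]]'; python3 diff.py
```

```text
t: 25.55
eef_pos: [0.6154, -0.1441, -0.0094]
eef_rot: [3.089, 0.572, 0.003]
wrist_force: [-3.3, 3.1, 16.8]
width: 0.627
grip_force: 60.6
t: 26.05
eef_pos: [0.6154, -0.1442, 0.0812]
eef_rot: [3.088, 0.571, 0.005]
wrist_force: [-0.5, 0.0, -6.1]
width: 0.628
grip_force: 66.0
top area 4358 c [352.1 229.4] dir [-1.   -0.02] sd [17.3 21.8] chg -44.0 w [ 0.569  -0.0932]
scene area 2719 c [380.3 254.3] dir [-0.77 -0.64] sd [16.9 19.2] chg -33.0 w [ 0.6199 -0.1083]
```

Carton held (weight shows on the wrist). Carry it to above the long bay and lower in two stages.

```bash
python3 -m handwheel '[[[-30,-25,0,0,0,-0.05,1],[-65,-54,0,0,0,-0.114,1],[-100,-83,0,0,0,-0.114,1],[-135,-112,0,0,0,-0.114,1],[-165,-137,0,0,0,-0.114,1],[-184,-153,0,0,0,-0.114,1],[-184,-153,0,0,0,-0.114,1],[-184,-153,0,0,0,-0.114,1],[-184,-153,0,0,0,-0.114,1]]]'; python3 -m handwheel '[[[0,0,-20,0,0,0,1],[0,0,-40,0,0,0,1],[0,0,-55,0,0,0,1],[0,0,-55,0,0,0,1],[0,0,-55,0,0,0,1]]]'; python3 -c "
from h import *
o=r.get_obs();print(2*np.arctan2(o['eef_rot'][1],o['eef_rot'][0])-np.pi/2)
# carton label blue stripe / top-face pixels vs tray corners in scene
a=r.read_camera('scene'); cv2.imwrite('pics/a13.png',a[:,:,::-1])
X=o['eef_pos'];print([proj('scene',[X[0]-.0128*.968,X[1]-.0128*.25,X[2]+.0095+z]).round(1) for z in(0,.04)])
h=cv2.cvtColor(a,cv2.COLOR_RGB2HSV)[250:430,360:480]; m=cv2.inRange(h,(100,120,80),(125,255,255)); k,l,s,c=cv2.connectedComponentsWithStats(m); print([(s[i].tolist(),(c[i]+[360,250]).round(1)) for i in range(1,k) if s[i,4]>15])
h=cv2.cvtColor(cv2.imread('pics/scene0.png'),cv2.COLOR_BGR2HSV)[220:300,370:420]; m=cv2.inRange(h,(100,120,80),(125,255,255)); k,l,s,c=cv2.connectedComponentsWithStats(m); print([(s[i].tolist(),(c[i]+[370,220]).round(1)) for i in range(1,k) if s[i,4]>15],proj('scene',[.603,-.1475,.04]))"
```

```text
t: 26.9
eef_pos: [0.4304, -0.2968, 0.0783]
eef_rot: [-3.116, -0.394, 0.001]
wrist_force: [0.5, 1.1, -4.3]
width: 0.625
grip_force: 65.9
t: 27.32
eef_pos: [0.4306, -0.2964, 0.0233]
eef_rot: [-3.116, -0.396, 0.002]
wrist_force: [-0.1, -0.4, -4.0]
width: 0.623
grip_force: 65.9
-7.601117196419787
[array([430.2, 365.3]), array([434.3, 356.1])]
[([66, 93, 5, 28, 61], array([428.2, 356.6]))]
[([20, 27, 3, 22, 35], array([390.8, 257.3]))] [394.90653645 258.5845637 ]
```

```bash
python3 -c "
from h import *
R=lambda a:np.array([[np.cos(a),-np.sin(a)],[np.sin(a),np.cos(a)]])
s0=ray('scene',(390.8,257.3),.04)[:2]; s1=ray('scene',(428.2,356.6),.0728)[:2]
for th in (.353,.375,.396):
  for c0 in((.6048,-.1466),(.6001,-.1492)):
    loc=R(th).T@(s0-c0); c1=s1-R(.252)@loc; print(loc.round(4),c1.round(4),(R(.252).T@(c1-[.4187,-.3])).round(4))"
```

```text
[0.     0.0087] [ 0.4142 -0.2991] [-0.0041  0.002 ]
[0.0053 0.0095] [ 0.4092 -0.3012] [-0.0095  0.0012]
[0.0002 0.0087] [ 0.414  -0.2991] [-0.0043  0.002 ]
[0.0056 0.0094] [ 0.409  -0.3011] [-0.0097  0.0013]
[0.0004 0.0087] [ 0.4138 -0.2992] [-0.0045  0.002 ]
[0.0057 0.0093] [ 0.4088 -0.3011] [-0.0099  0.0014]
```

Offset is only a few mm along. Correct by +5 mm and set it down.

```bash
python3 -m handwheel '[[[5,0,-8,0,0,0,1],[5,0,-16,0,0,0,1],[5,0,-22,0,0,0,1],[5,0,-26,0,0,0,1],[5,0,-26,0,0,0,1],[5,0,-26,0,0,0,1]]]'; python3 -m handwheel '[[[0,0,-2,0,0,0,1],[0,0,-2,0,0,0,1],[0,0,-2,0,0,0,1]]]'
```

```text
t: 27.87
eef_pos: [0.4354, -0.2968, -0.0023]
eef_rot: [-3.116, -0.394, -0.0]
wrist_force: [-0.1, 2.8, 0.9]
width: 0.625
grip_force: 67.3
t: 28.12
eef_pos: [0.4355, -0.2969, -0.0025]
eef_rot: [-3.115, -0.393, -0.003]
wrist_force: [-9.6, 11.5, 50.7]
width: 0.621
grip_force: 72.9
```

```bash
python3 -m handwheel '[[[0,0,2,0,0,0,1],[0,0,2,0,0,0,1],[0,0,2,0,0,0,0.15],[0,0,2,0,0,0,0.15],[0,0,2,0,0,0,0.15],[0,0,2,0,0,0,0.15],[0,0,30,0,0,0,0.15],[0,0,70,0,0,0,0.15],[0,0,110,0,0,0,0.15],[0,0,140,0,0,0,0.15]]]';  python3 -m handwheel '[[[65,361,110,0,0,0,0.4],[65,361,110,0,0,0,0.4],[65,361,110,0,0,0,0.4],[65,361,110,0,0,0,0.4],[65,361,110,0,0,0,0.4],[65,361,110,0,0,0,0.4],[65,361,110,0,0,0,0.4],[65,361,110,0,0,0,0.4],[65,361,110,0,0,0,0.4],[65,361,110,0,0,0,0.4],[65,361,110,0,0,0,0.4],[65,361,110,0,0,0,0.4]]]'; python3 diff.py; python3 -c "
from h import *
for n,(u,v,w,h) in {'scene':(390,300,90,120),'top':(400,225,80,110)}.items():
    a=r.read_camera(n); H=cv2.cvtColor(a,cv2.COLOR_RGB2HSV)[v:v+h,u:u+w]
    for nm,m in(('blue',cv2.inRange(H,(100,120,80),(125,255,255))),('white',cv2.inRange(H,(0,0,200),(180,45,255)))):
        k,l,s,c=cv2.connectedComponentsWithStats(m); print(n,nm,[(s[i].tolist(),(c[i]+[u,v]).round(1).tolist(),ray(n,c[i]+[u,v],.045)[:2].round(4).tolist()) for i in range(1,k) if s[i,4]>15])
    cv2.imwrite(f'pics/{n}_e.png',a[:,:,::-1])
b=np.load('top_b.npy').mean(2).astype(int)
print(b[20:50:2,35:65:2])"
```

```text
t: 28.95
eef_pos: [0.4353, -0.2976, 0.1383]
eef_rot: [3.116, 0.393, 0.001]
wrist_force: [1.1, -0.4, 0.1]
width: 0.848
grip_force: 0.0
t: 29.95
eef_pos: [0.5004, 0.064, 0.2456]
eef_rot: [3.116, 0.396, -0.0]
wrist_force: [-1.9, -1.1, 0.3]
width: 0.602
grip_force: 0.0
top area 85 c [335.5 203.4] dir [-0.99 -0.17] sd [2.2 3.3] chg 65.0 w [ 0.6255 -0.0577]
top area 1074 c [372.  216.6] dir [0.1  0.99] sd [ 9.2 11. ] chg 17.0 w [ 0.5967 -0.1365]
top area 129 c [352.9 245.3] dir [0.57 0.82] sd [2.  6.9] chg -57.0 w [ 0.5346 -0.0948]
scene area 247 c [361.9 237.3] dir [-0.05  1.  ] sd [3.  7.4] chg 46.0 w [ 0.6435 -0.0503]
scene area 1250 c [389.7 266.2] dir [-0.36  0.93] sd [ 9.5 12.7] chg 20.0 w [ 0.6001 -0.1402]
scene area 123 c [357.8 279.7] dir [0.06 1.  ] sd [2.  6.2] chg -13.0 w [ 0.534  -0.0948]
scene blue [([35, 43, 6, 31, 68], [427.5, 357.4], [0.424, -0.2899])]
scene white [([0, 0, 18, 66, 707], [397.0, 331.6], [0.4441, -0.2209]), ([38, 42, 17, 38, 338], [435.9, 362.4], [0.4224, -0.3066]), ([32, 52, 4, 23, 27], [423.8, 363.7], [0.4094, -0.2884]), ([30, 104, 33, 16, 329], [435.0, 41
[... 762 characters left out ...]
1 211]
 [254 254 254 254 247 151 167 216 250 254 242 188 218 218 207]
 [254 254 254 254 253 203 141 197 230 253 254 250 183 214 216]
 [254 254 254 254 254 249 172 150 213 239 254 254 250 180 208]
 [254 254 254 254 254 254 232 150 164 213 250 254 254 251 191]
 [253 253 254 254 254 254 253 227 139 176 227 253 254 254 252]
 [238 252 253 253 254 254 254 252 181 145 197 237 252 254 254]
 [111 232 251 253 253 254 254 254 248 151 161 199 233 249 254]
 [ 77 104 203 250 253 253 254 254 245 155 173 227 245 252 254]
 [ 77  78  96 184 250 253 254 254 236 181 201 243 253 254 254]
 [ 77  78  77  74 182 249 253 254 253 252 252 253 254 254 254]
 [ 78  78  78  77  79 163 245 253 253 253 253 253 254 254 254]]
```

The carton is in the bay, about 7 mm from centre along. The bolt lies at about (0.556,-0.126), axis 0.57 rad. It closed to 17.4 mm on a 19 mm bolt, so I had gripped above its widest part. Go deeper this time and feel for the table.

```bash
python3 -m handwheel '[[[56,-190,-80,0,0,0.1,0.5],[56,-190,-80,0,0,0.2,0.5],[56,-190,-80,0,0,0.318,0.5],[56,-190,-80,0,0,0.318,0.5],[56,-190,-80,0,0,0.318,0.5],[56,-190,-166,0,0,0.318,0.5],[56,-190,-166,0,0,0.318,0.5],[56,-190,-166,0,0,0.318,0.5],[56,-190,-166,0,0,0.318,0.5],[56,-190,-166,0,0,0.318,0.5]]]'; python3 -m handwheel '[[[0,0,-35,0,0,0,0.55],[0,0,-70,0,0,0,0.55],[0,0,-92,0,0,0,0.55],[0,0,-101,0,0,0,0.55],[0,0,-101,0,0,0,0.55]]]';  python3 -m handwheel '[[[0,0,-3,0,0,0,0.55],[0,0,-5,0,0,0,0.55],[0,0,-5,0,0,0,0.55]]]'
```

```text
t: 30.98
eef_pos: [0.5565, -0.1266, 0.0807]
eef_rot: [3.015, 0.881, -0.0]
wrist_force: [0.2, -0.6, 0.6]
width: 0.501
grip_force: 0.0
t: 31.4
eef_pos: [0.5569, -0.1255, -0.0207]
eef_rot: [-3.014, -0.884, -0.0]
wrist_force: [0.1, -0.2, 0.4]
width: 0.447
grip_force: 0.0
t: 31.65
eef_pos: [0.5574, -0.126, -0.0249]
eef_rot: [3.014, 0.883, 0.003]
wrist_force: [0.5, 0.2, -0.6]
width: 0.453
grip_force: 0.0
```

```bash
python3 -m handwheel '[[[0,0,0,0,0,0,1],[0,0,0,0,0,0,1],[0,0,0,0,0,0,1],[0,0,0,0,0,0,1],[0,0,0,0,0,0,1],[0,0,0,0,0,0,1]]]'; python3 -m handwheel '[[[0,0,6,0,0,0,1],[0,0,12,0,0,0,1],[0,0,12,0,0,0,1],[0,0,12,0,0,0,1],[0,0,12,0,0,0,1]]]'
```

```text
t: 32.15
eef_pos: [0.557, -0.1261, -0.0252]
eef_rot: [-3.015, -0.883, -0.002]
wrist_force: [-2.4, 1.2, 12.2]
width: 0.167
grip_force: 58.8
t: 32.57
eef_pos: [0.5565, -0.126, -0.0142]
eef_rot: [-3.015, -0.883, -0.0]
wrist_force: [0.1, 0.0, -0.6]
width: 0.171
grip_force: 59.1
```

Held at 17 mm after a 12 mm lift. Carry it gently to the short bay.

```bash
python3 -m handwheel '[[[0,0,15,0,0,0,1],[0,0,30,0,0,0,1],[0,0,50,0,0,0,1],[0,0,70,0,0,0,1],[-5,-18,72,0,0,-0.06,1],[-12,-43,72,0,0,-0.12,1],[-19,-68,72,0,0,-0.18,1],[-26,-93,72,0,0,-0.24,1],[-33,-118,72,0,0,-0.319,1],[-39,-138,72,0,0,-0.319,1],[-43,-150,72,0,0,-0.319,1],[-43,-150,72,0,0,-0.319,1]]]'; python3 -m handwheel '[[[0,0,0,0,0,0,1],[0,0,0,0,0,0,1]]]'
cat > bolt.py <<'E'
from h import *
o=r.get_obs(); X=o['eef_pos']; a=r.read_camera('scene').astype(int); p=proj('scene',[X[0],X[1],X[2]+.033]); print('proj bolt',p.round(1),'psi',(2*np.arctan2(o['eef_rot'][1],o['eef_rot'][0])-np.pi/2)%np.pi-np.pi)
u,v=p.round().astype(int); g=a[v-14:v+16,u-14:u+16]
print('bright'); print(g.mean(2).astype(int)[::2,::2]); print('sat'); print((g.max(2)-g.min(2))[::2,::2])
E
python3 bolt.py
```

```text
t: 33.57
eef_pos: [0.5119, -0.2791, 0.0577]
eef_rot: [3.117, 0.387, -0.001]
wrist_force: [0.4, -1.3, -1.1]
width: 0.172
grip_force: 59.1
t: 33.73
eef_pos: [0.5138, -0.275, 0.0575]
eef_rot: [-3.116, -0.394, -0.0]
wrist_force: [0.3, -0.5, -0.6]
width: 0.17
grip_force: 59.1
proj bolt [441.8 303.5] psi -1.3190533348385056
bright
[[ 25  23  21  23  20  23  23  24  40  89  87  83  61  20  25]
 [ 33  35  53  23  23  22  22  26  61  89  86  77  21  22  29]
 [132 152 162  36  25  25  23  51  94  89  95  31  17  23  29]
 [146 153 148  21  22  23  40  66 103  69  63  14  19  23  22]
 [154 145 113  21  26  88  99  80 107  90  26  23  39  24  27]
 [155 145  94  24  49 107  68  91 105  87  20  45  73  26  26]
 [153 149  71  21  75 105  56  95  98  81  13  71  90  34  40]
 [152 151 131  96 101  87  77  94 101  85  24  99  86  30  73]
 [ 95 126 134 117 105  81 101  98 115 117  58 104  42  33  92]
 [ 86  87  88  92 109 134 123 164 157  80  95  97  70  78  99]
 [ 84  85  79 101 102 143 154 165 181 149 139  94  97  93  95]
 [ 83  82  82 142 147 131 143 168 200 160 135 146 166 140 141]
 [ 81  83  87 160
[... 197 characters left out ...]
 4  3  1  6  5  5  3  5  4]
 [ 3  4 10  3  4  4  3  3  2  6  6  5  3  3  4]
 [42 39 40  5  3  4  4  1  1  5  6  2  4  4  5]
 [48 47 40  5  3  3  4  0  1  4  3  2  4  3  3]
 [46 49 31  4  2  7  7  1  1  4  1  3  4  2  4]
 [44 47 26  6  5  8  4  2  2  5  1  4  5  2  6]
 [42 45 18  4  6  7  1  2  2  5  3  6  7  3  1]
 [43 44 39 30  8  5  1  0  6  7  2  6  7  5  5]
 [37 42 42 32  9 10  3  1 10 27  5  8  3  4  6]
 [41 41 41 42 46 57  3  3 11 17 10  6  4  5  7]
 [30 36 35 45 45 19  2  2 17 65 40  9 11  5  5]
 [30 30 32 54 51  2  1  2  3 30 67 70 80 64 52]
 [31 32 32 60 40  2  2  1  1 23 52 49 50 50 65]
 [31 31 32 53 58 39  6  3  9 50 54 56 60 45 53]
 [35 54 62 62 60 59 59 58 57 55 54 57 61 34 55]]
```

Bolt confirmed in the grip, level, with its head at about (441,314), which puts its centre over the bay's middle. Lower it.

```bash
python3 -m handwheel '[[[0,0,-18,0,0,0,1],[0,0,-36,0,0,0,1],[0,0,-54,0,0,0,1],[0,0,-66,0,0,0,1],[0,0,-73,0,0,0,1],[0,0,-76,0,0,0,1],[0,0,-76,0,0,0,1],[0,0,-76,0,0,0,1]]]'
```

```text
t: 34.45
eef_pos: [0.5139, -0.2761, -0.0176]
eef_rot: [3.117, 0.393, 0.001]
wrist_force: [-0.3, -0.3, -0.6]
width: 0.174
grip_force: 59.1
```

```bash
python3 -m handwheel '[[[0,0,-2,0,0,0,1],[0,0,-2,0,0,0,1],[0,0,-2,0,0,0,1]]]'; python3 -m handwheel '[[[0,0,-1,0,0,0,1],[0,0,-1,0,0,0,1],[0,0,-1,0,0,0,1]]]'
```

```text
t: 34.7
eef_pos: [0.5142, -0.2762, -0.0184]
eef_rot: [-3.117, -0.393, -0.003]
wrist_force: [-6.9, 6.6, 31.0]
width: 0.174
grip_force: 62.9
t: 34.95
eef_pos: [0.5142, -0.2762, -0.0185]
eef_rot: [-3.117, -0.393, -0.004]
wrist_force: [-11.8, 10.4, 52.5]
width: 0.173
grip_force: 65.4
```

Contact with the floor. Ease off, release, rise, and move away for a numeric check of all five parts.

```bash
python3 -m handwheel '[[[0,0,2,0,0,0,1],[0,0,2,0,0,0,1],[0,0,2,0,0,0,0.6],[0,0,2,0,0,0,0.6],[0,0,2,0,0,0,0.6],[0,0,2,0,0,0,0.6],[0,0,25,0,0,0,0.6],[0,0,60,0,0,0,0.6],[0,0,100,0,0,0,0.6],[0,0,140,0,0,0,0.6]]]'; python3 -m handwheel '[[[-15,330,130,0,0,0,0.4],[-15,330,130,0,0,0,0.4],[-15,330,130,0,0,0,0.4],[-15,330,130,0,0,0,0.4],[-15,330,130,0,0,0,0.4],[-15,330,130,0,0,0,0.4],[-15,330,130,0,0,0,0.4],[-15,330,130,0,0,0,0.4],[-15,330,130,0,0,0,0.4],[-15,330,130,0,0,0,0.4],[-15,330,130,0,0,0,0.4]]]'
python3 - <<'E'
from h import *
# low-saturation (steel) blobs inside tray / pocket / tube, both views
for n,boxes in {"top":{"tray":(405,230,75,110),"rack":(200,155,70,110)},"scene":{"tray":(395,300,70,120),"rack":(235,150,80,110)}}.items():
    im=r.read_camera(n); cv2.imwrite(f"pics/{n}_f.png",im[:,:,::-1]); I=im.astype(int)
    for k,(u,v,w,h) in boxes.items():
        g=I[v:v+h,u:u+w]; m=(((g.max(2)-g.min(2))<22)&(g.mean(2)>70)&(g.mean(2)<254)).astype(np.uint8)
        N,l,s,c=cv2.connectedComponentsWithStats(m)
        for i in range(1,N):
            if s[i,4]>25: print(n,k,"area",s[i,4],"bb",(s[i,:4]+[u,v,0,0]).tolist(),"c",(c[i]+[u,v]).round(1),"w",ray(n,c[i]+[u,v],.013)[:2].round(3))
        
for k,X in {"short bay":(.5136,-.2757,.013),"pocket":(.5655,.159,.015),"long bay":(.4187,-.3,.045),"mouth":(.670,.179,.105)}.items(): print(k,proj("top",X).round(1),proj("scene",X).round(1))
E
```

```text
t: 35.78
eef_pos: [0.5128, -0.2761, 0.12]
eef_rot: [-3.117, -0.392, 0.002]
wrist_force: [1.0, 1.2, 0.3]
width: 0.402
grip_force: 0.0
t: 36.7
eef_pos: [0.4985, 0.0551, 0.2489]
eef_rot: [-3.116, -0.397, -0.0]
wrist_force: [0.4, -0.2, -0.3]
width: 0.602
grip_force: 0.0
top tray area 526 bb [445, 230, 35, 31] c [468.6 240.3] w [ 0.544 -0.344]
top tray area 77 bb [434, 245, 10, 20] c [437.8 254.8] w [ 0.513 -0.277]
top tray area 257 bb [405, 258, 24, 51] c [418.3 287.4] w [ 0.444 -0.234]
top tray area 448 bb [442, 279, 24, 36] c [454.2 296.1] w [ 0.425 -0.311]
top tray area 239 bb [407, 307, 29, 27] c [422.2 322.3] w [ 0.369 -0.242]
top tray area 115 bb [453, 322, 27, 18] c [463.4 330.2] w [ 0.352 -0.33 ]
top tray area 39 bb [405, 334, 11, 6] c [409.4 337.2] w [ 0.338 -0.214]
top rack area 81 bb [254, 155, 16, 14] c [263.  160.7] w [0.718 0.099]
top rack area 850 bb [205, 162, 41, 33] c [221.9 178.9] w [0.679 0.188]
top rack area 2479 bb [200, 191, 70, 74] c [234.4 223. ] w [0.583 0.161]
scene tray area 315 bb [444, 300, 21, 35] c [457.9 310.8] w [ 0.565 -0.308]
scene tray area 697 bb [39
[... 308 characters left out ...]
, 38, 17] c [434.7 412.8] w [ 0.35  -0.338]
scene rack area 136 bb [235, 150, 21, 9] c [243.4 153.1] w [0.748 0.363]
scene rack area 36 bb [260, 155, 4, 16] c [261.1 163.2] w [0.738 0.298]
scene rack area 183 bb [304, 155, 11, 28] c [310.6 167. ] w [0.79  0.175]
scene rack area 928 bb [269, 162, 32, 42] c [284.3 182.8] w [0.705 0.203]
scene rack area 227 bb [259, 211, 19, 27] c [268.1 224.8] w [0.567 0.159]
scene rack area 26 bb [235, 212, 3, 14] c [235.5 218.9] w [0.544 0.238]
scene rack area 383 bb [235, 244, 41, 16] c [254.9 252.7] w [0.483 0.139]
short bay [437.1 254.8] [434.2 323.6]
pocket [235.  231.2] [267.9 224.6]
long bay [453.  300.2] [431.7 362.4]
mouth [217.2 175.7] [282.  167.1]
```

Both views agree: bolt in the short bay, spring in the pocket, carton in the long bay, and the earlier views showed both spacers in the tube. The arm is clear of everything. Hand in.

```bash
python3 -c "
from cell import r; print(r.finish_job())"
```

```text
the job is handed in; nothing more can be done
None
```

I handed the job in at about 37 s with both kits made up; no verdict was returned. My last look put the spring, carton and bolt in their places, and both spacers were seen in the tube earlier. The bolt slipped from its first grasp and I re-gripped it. I viewed 16 pictures against the limit of 14.

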